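# Clamp the street painter's thin rinse cup without cracking it

## Robot

A 7-joint arm with a two-finger parallel gripper is mounted at the origin on the work surface. World frame = base frame: x ahead of the robot, y to its left, z up, the work surface at z = 0. Lengths are in m, angles in degrees, forces in N, time in s.
With the tool pointing down it reaches from about 0.35 to 0.9 m from the base axis. Payload 7.2 kg.
Tool frame: the origin (TCP) lies at the very end of the fingers, on their centre line; the grasp point (between the pads) lies r.tcp_to_grasp behind it (r.tcp_to_grasp is the distance from the TCP to the grasp point, in m); x points along the fingers, y is the direction in which the jaws open and shut, and the axes are right-handed (so a half turn about x gives the same grasp; the last joint's range is limited). The gripper opens to 85 mm and grips with 20 to 120 N. Pads are 22 mm wide; open, the fingers measure 114 mm over their backs; the gripper's body (76 mm by 85 mm) begins 54 mm behind the grasp point. The pads swing forward as they close: fully open they stand 13 mm farther back than shut.
Start: joints at [73.098, 23.554, -0.728, 91.456, 0.321, 64.991, -4.71], TCP at [0.141, -0.609, 0.231] pointing down, gripper open.
Joint ranges: [-169.25, 169.25], [-16.82, 113.86], [-84.01, 82.57], [7.8, 145.47], [-59.2, 239.2], [7.22, 106.19], [-163.78, 163.78]. Speed limits (degrees/s): [136.94, 136.94, 172.46, 172.46, 180, 180, 180].

## Interface

Orientations are given as a 3x3 rotation matrix whose columns are the frame's x, y, z axes.
In Python, from plant import r gives the robot as it stands.
- The arm moves only by the shell command python3 -m creep 'ROWS'. ROWS is text: rows parted by semicolons, each of 5 numbers parted by spaces: the gripper command: -1 is shut, 1 is fully open, values between are in proportion, then the shift along the tool's x, y, z in mm, then the turn about the tool's x in rad. A call has exactly 10 rows; each row shifts and turns the commanded pose from where the row before left it, along the tool's axes as they then stand; what a row does not reach is not made up. A row lasts 1/10 s, in which the tool goes at most 50 mm and 8.59 degrees, less where a joint would pass 70% of its speed; a pose out of reach is approached as far as the arm can. A call with a gripper value outside its range is refused whole. The fingers move at their own pace and stop on an object; the grip force is fixed at half the most. Time passes only in rows, so rows that do not move let the fingers close, or fill a call up. It gives the time, the measured TCP pose, the force and the opening at its end, in the units of the state.
- r.state(): the state, without advancing time (a new reading comes with each control period).
- r.capture(name): name is "side" or "top" or "wrist"; returns (picture, depth): 400x640x3 uint8, blue, green, red; 400x640 float32, m along the optical axis (not along the pixel's ray), 0 where there is no reading.
- r.calibration(name): a dict with "mtx" (3x3 intrinsics, pixels), "view" (4x4, takes a point from world to camera coordinates). Camera axes: x right, y up, looking along -z (the intrinsics and any distortion apply to the point x, -y, -z); pixel columns grow to the right and rows downward; lengths in m; the calibration is good to about 2 mm. A picture is of the moment at which its call begins: read the wrist's pose just before it. calibration takes no time and is no camera call; for the wrist camera it gives the pose at the moment of the call.
- r.hand_in(): hands the job in, once; it reports no verdict.
The state is a dict: "time_s": time; "qpos": joint angles; "joint_vel": joint speeds; "effort": joint torques, N m; "position": TCP position; "eef_rot": TCP orientation; "wrist_force": force on the tool from outside, world axes, zero at the start; "moment": the same for the moment, N m; "gripper_width": finger opening in m.
Only numpy, scipy, OpenCV 4.12 (cv2) and the standard library are available. Lean on these libraries where they do the work, as an engineer would, in place of code of your own. Each camera call takes 0.05 s, during which the arm holds its last target. There are 200 camera calls.

## Task

Stand the painter's thin plastic rinse cup upright on the deck of the cup clamp, between the sliding jaw and the sprung rubber pad, and let go of it. Then slide the jaw along its track until it holds the cup lightly against the pad, pushing the pad back a few millimetres (3 to 13 mm), and let go. The cup is brittle: handle it gently (under 40 N of grip on each finger, set down, not dropped, pad never pushed back more than 18 mm), keep it upright, and leave the paint bottle and the paint can where they stand.

Things in the scene. Friction and masses are not known exactly. Their poses are not given: they have to be found in the camera images.
- cup: empty, open-topped, thin-walled milky-white plastic cup, a straight cylinder 62 mm in diameter and 85 mm tall (wall 2.5 mm), about 60 g; starts standing upright on the work surface. Origin at the centre of its underside, z up its axis. Brittle: grip it across its diameter with little force
- stand: the cup clamp, fixed: dark steel deck 120 mm (x) by 360 mm (y), 15 mm thick, on the work surface. Origin at the centre of the deck's underside; the cup stands on the deck's top, z = 15 mm. The jaw's track runs along y. A fixed end post (70 mm wide, top at z = 80 mm) at y = +160 to +175 mm carries the sprung pad; the jaw is at the -y end
- jaw (a joint): position of the grey plastic sliding jaw along its track, 0 to 0.14 m; 0 = fully open, grows towards the pad (+y of the stand). Starts at 0 to 0.03. About 8 N of friction; stays where left. Its face is at stand y = -55 mm + joint value, so it touches a cup resting against the pad at 0.108 m; each further mm pushes the pad back 1 mm
- pad (a joint): how far the sprung rubber pad has been pushed back towards the end post, 0 to 0.020 m; 0 = not pressed. Spring 0.5 N per mm, so 3 to 13 mm is 1.5 to 6.5 N on the cup. The pad is 70 mm wide (x), 45 mm tall (z = 19.5 to 64.5 mm), its face at stand y = +115 mm when not pressed
- jaw_face (a point): centre of the jaw's flat face that touches the cup, 42 mm above the work surface; axes as the stand's; moves with the jaw. The face plate is 70 mm wide (x), 12 mm thick, z = 17 to 65 mm; behind it is a low carriage (96 mm in x, 90 mm in y, top at z = 29 mm) with an upright grip fin
- jaw_grip (a point): centre of the top of the jaw's upright grip fin, 95 mm above the work surface; axes as the stand's; moves with the jaw. The fin is 36 mm (x) by 14 mm (y), free from z = 29 to 95 mm; its centre is 60 mm behind (-y) the jaw's face. Pinch it from above
- pad_face (a point): centre of the pad's flat face, 42 mm above the work surface; axes as the stand's; moves with the pad
- paint_bottle: bystander: white plastic paint bottle 52 mm in diameter, 150 mm tall with a round screw neck and an open flip cap; origin at the centre of its underside
- paint_can: bystander: closed paint can 66 mm in diameter, 100 mm tall, with a wide band round it; origin at the centre of its underside

How it is judged:
By the outcome, as a careful person would: the job done as asked, in the order asked, and still so for the second after the job is handed in, with the robot touching nothing.
It also fails if it takes over 56 s, if anything falls off the work surface, if the arm or the gripper's body presses on something with over 40 N, if the wrist force passes 120 N, or if a joint passes its speed limit or range.

## Working session

There is one attempt and no reset: what is moved stays moved. The work goes in short steps, Python scripts to look and compute and a shell command to move; the robot and the scene stay as the last step left them, time stands still between calls to the robot, and variables do not carry over. Pictures are saved under pics/ and viewed, about 8 in all and at most 12, crops included, and the job is handed in when it is done.

```bash
mkdir -p pics; ls; cat > h.py <<'E'
import numpy as np, cv2
from plant import r
def ray(c,u,v):
    K=np.array(c["mtx"]);V=np.array(c["view"]);d=np.linalg.inv(K)@[u,v,1.]
    d=np.array([d[0],-d[1],-d[2]]);R=V[:3,:3];o=-R.T@V[:3,3];return o,R.T@d
def onz(c,u,v,z):
    o,d=ray(c,u,v);return o+d*(z-o[2])/d[2]
def cloud(c,D):
    K=np.array(c["mtx"]);V=np.array(c["view"]);v,u=np.indices(D.shape)
    p=np.stack([(u-K[0,2])/K[0,0]*D,-(v-K[1,2])/K[1,1]*D,-D],-1)
    return (p-V[:3,3])@V[:3,:3]
E
python3 - <<'E'
from h import *
for n in("top","side"):
    c=r.calibration(n);im,D=r.capture(n);cv2.imwrite(f"pics/{n}0.png",im);np.save(n+"0.npy",D)
    print(n,c, (D>0).mean(), onz(c,320,200,0))
s=r.state();print(s["time_s"],s["position"],s["eef_rot"],s["gripper_width"],r.tcp_to_grasp)
E
```

```text
pics
top {'mtx': array([[428.40107428,   0.        , 321.5377106 ],
       [  0.        , 428.40107428, 197.30568604],
       [  0.        ,   0.        ,   1.        ]]), 'view': array([[-0.00659047, -0.99997655,  0.00186171,  0.02968011],
       [ 0.98049225, -0.0060963 ,  0.19646317, -0.55248769],
       [-0.19644721,  0.00312017,  0.98050944, -1.04456421],
       [ 0.        ,  0.        ,  0.        ,  1.        ]])} 0.99619140625 [0.55626686 0.03015604 0.        ]
side {'mtx': array([[386.76612816,   0.        , 326.15686821],
       [  0.        , 386.76612816, 198.10867885],
       [  0.        ,   0.        ,   1.        ]]), 'view': array([[ 0.84251537, -0.53844906, -0.01550697, -0.42199196],
       [ 0.41575168,  0.63168612,  0.65431123, -0.27471528],
       [-0.34251773, -0.55771432,  0.75606636, -0.7255396 ],
       [ 0.        ,  0.        ,  0.        ,  1.        ]])} 0.9958828125 [0.53225582 0.07722027 0.        ]
0.1 [ 0.14036705 -0.60858393  0.2305428 ] [[-4.36760704e-04  2.24845626e-01 -9.74394301e-01]
 [ 1.38671715e-03 -9.74393321e-01 -2.24846021e-01]
 [-9.99998943e-01 -1.44941320e-03  1.13779427e-04]] 0.08523153707504928 0.0187
```

View pics/top0.png

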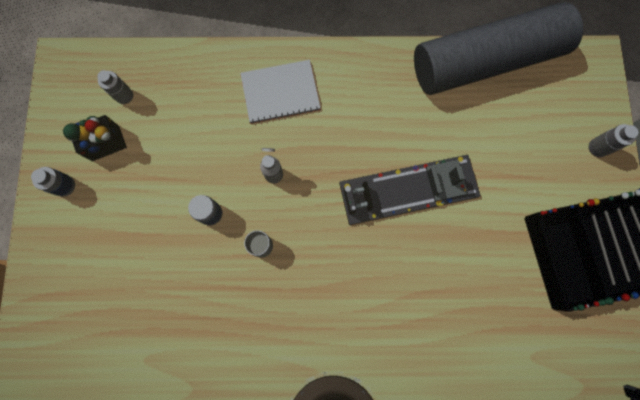

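View pics/side0.png

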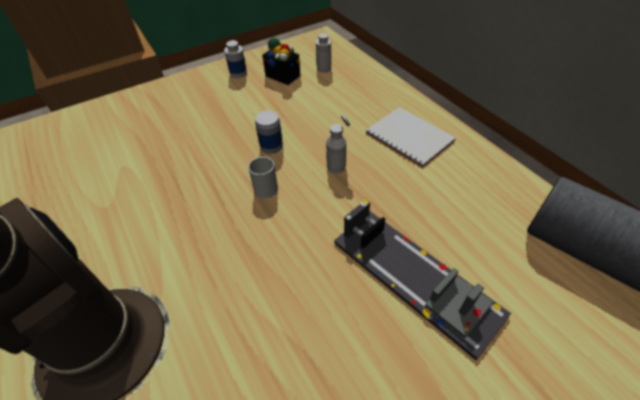

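Top view: the cup is at (259,243), the can at (205,210) and the bottle at (271,168). The clamp runs from (345,205) to (475,180), with its pad and post on the left (+y) and its jaw on the right. Next I measure them by depth.

```bash
python3 - <<'E'
from h import *
c=r.calibration("top");D=np.load("top0.npy");P=cloud(c,D)
c2=r.calibration("side");P2=cloud(c2,np.load("side0.npy"))
print("table z",np.median(P[300:340,150:250,2]),np.median(P2[200:260,180:230,2]))
def box(P,u0,u1,v0,v1,z0,z1):
    q=P[v0:v1,u0:u1].reshape(-1,3);return q[(q[:,2]>z0)&(q[:,2]<z1)]
for n,b,z in(("cup",(235,285,222,268),(.06,.095)),("can",(185,228,190,232),(.08,.11)),("bottle",(255,290,145,190),(.1,.17)),("bottlebody",(255,290,145,190),(.07,.17))):
    q=box(P,*b,*z); (x,y),rad=cv2.minEnclosingCircle(q[:,:2].astype(np.float32)); print(n,len(q),x,y,rad,q[:,2].max())
q=box(P,335,485,150,230,.008,.2); R=cv2.minAreaRect(q[:,:2].astype(np.float32)); print("stand",R)
hull=cv2.boxPoints(R);print(hull)
# stand frame
(cx,cy),(w,h),a=R; e=hull[1]-hull[0]; f=hull[2]-hull[1]; L=e if np.linalg.norm(e)>np.linalg.norm(f) else f
Y=L/np.linalg.norm(L); Y*=np.sign(Y[1]); X=np.array([Y[1],-Y[0]]); print("Y",Y,np.degrees(np.arctan2(-Y[0],Y[1])))
for PP,b in((P,(335,485,150,230)),(P2,(325,515,195,365))):
    q=box(PP,*b,.008,.2); d=q[:,:2]-[cx,cy]; s=np.c_[d@X,d@Y,q[:,2]]
    m=abs(s[:,1])<.2; s=s[m&(abs(s[:,0])<.08)]
    print("ext",s.min(0),s.max(0))
    for z0,z1 in((.03,.06),(.055,.07),(.07,.088),(.088,.11)):
        t=s[(s[:,2]>z0)&(s[:,2]<z1)]; print(z0,np.histogram(t[:,1],np.arange(-.18,.181,.01))[0], t[:,0].min() if len(t) else 0,t[:,0].max() if len(t) else 0)
im=cv2.imread("pics/top0.png")[140:240,330:490]; im2=cv2.imread("pics/side0.png")[190:365,325:520]
cv2.imwrite("pics/crop.png",np.vstack([cv2.convertScaleAbs(cv2.resize(im,(560,350),interpolation=2),alpha=2)[:300],cv2.convertScaleAbs(cv2.resize(im2,(560,300)),alpha=2)]))
E
```

```text
table z 0.0010207791576979882 -0.0011158924254435203
cup 159 0.43477025628089905 0.18619292974472046 0.03125058487057686 0.08918009868104242
can 576 0.5204629898071289 0.32203707098960876 0.032425276935100555 0.10618150771647426
bottle 227 0.6361256837844849 0.1540132462978363 0.025672003626823425 0.16111483681043354
bottlebody 406 0.6317274570465088 0.15489017963409424 0.030156772583723068 0.16111483681043354
stand ((0.5869590044021606, -0.20779940485954285), (0.20436805486679077, 0.36845454573631287), 5.10048246383667)
[[ 0.46880132 -0.03338604]
 [ 0.5015579  -0.40038165]
 [ 0.7051167  -0.38221276]
 [ 0.6723601  -0.01521716]]
Y [-0.08890259  0.9960403 ] 5.1004763
ext [-0.07954262 -0.18422719  0.00812853] [0.07645194 0.18422737 0.0983507 ]
0.03 [ 0  0  0  7 23 34 40 92 49 49 21 18 99  0  0  0  0  0  0  0  0  0  0  0
  0  0  0  0  0 11 60 34 34 20 12 23] -0.059248364428832544 0.056828504467869516
0.055 [ 0  0  0  0  0  0  6 27  0  0  1 65 86  0  0  0  0  0  0  0  0  0  0  0
  0  0  0  0  0 70 45  0  0  2  6 13] -0.058822211383710514 0.03714234288051709
0.07 [  0   0   0   0   0   1  
[... 442 characters left out ...]
 23  69  74   0   0   0   0   0   0
   0   0   0   0   0   0   0   0   0   0  94  89  19  47  42 182  14   0] -0.058054044650573414 0.057771368909944665
0.055 [  0   0   0   0   0  26  17   0   0   0  36 172  33   0   0   0   0   0
   0   0   0   0   0   0   0   0   0   0  39 116   9   0   0  97   8   0] -0.057747118259649184 0.0398819519078793
0.07 [  0   0   0   0   0  36  22   0   0   0   0   0   0   0   0   0   0   0
   0   0   0   0   0   0   0   0   0   0   0   0   0   0   0 130 100  13] -0.05755804759658113 0.028307288043126246
0.088 [ 0  0  0  0  0 61 97  2  0  0  0  0  0  0  0  0  0  0  0  0  0  0  0  0
  0  0  0  0  0  0  0  0  0  0  0  0] -0.0068306395720780545 0.02908960278987804
```

```bash
python3 - <<'E'
from h import *
cx,cy=.587,-.208
Y=np.array([-.0889,.996]);X=np.array([Y[1],-Y[0]])
for n,b in(("top",(335,485,150,230)),("side",(325,515,195,365))):
    c=r.calibration(n);P=cloud(c,np.load(n+"0.npy"));im=cv2.imread(f"pics/{n}0.png")
    m=np.zeros(im.shape[:2],bool);m[b[2]:b[3],b[0]:b[1]]=1
    d=P[...,:2]-[cx,cy];sx=d@X;sy=d@Y;z=P[...,2]
    dm=m&(z>.010)&(z<.021)
    dm=cv2.morphologyEx(dm.astype(np.uint8),cv2.MORPH_OPEN,np.ones((3,3)))>0
    q=P[dm][:,:2].astype(np.float32);R=cv2.minAreaRect(q);print(n,"deck",R)
    t=m&(z>.085)&(z<.11); print(" fin",cv2.minAreaRect(P[t][:,:2].astype(np.float32)))
    t=m&(z>.03)&(z<.11)&(abs(sx)<.05)
    a=t&(sy>.12)&(z>.07);print(" post",cv2.minAreaRect(P[a][:,:2].astype(np.float32)))
    a=t&(sy>.09)&(sy<.125)&(z>.05)&(z<.07);print(" pad",cv2.minAreaRect(P[a][:,:2].astype(np.float32)))
    a=t&(sy<-.05)&(sy>-.09)&(z>.05)&(z<.07);print(" face",cv2.minAreaRect(P[a][:,:2].astype(np.float32)))
c=r.calibration("side");P=cloud(c,np.load("side0.npy"))[150:205,240:285].reshape(-1,3)
q=P[(P[:,2]>.072)&(P[:,2]<.1)];print("cup side",cv2.minEnclosingCircle(q[:,:2].astype(np.float32)),q[:,2].max())
E
```

```text
top deck ((0.5827836990356445, -0.20894527435302734), (0.1224149689078331, 0.35987040400505066), 11.590909004211426)
 fin ((0.5760113000869751, -0.18561767041683197), (0.035415515303611755, 0.29240912199020386), 12.677417755126953)
 post ((0.5520104169845581, -0.055651769042015076), (0.0514976941049099, 0.05852563679218292), 88.78842163085938)
 pad ((0.5595670938491821, -0.09103567898273468), (0.06601540744304657, 0.010215353220701218), 12.69769287109375)
 face ((0.5950624942779541, -0.2676878273487091), (0.06964390724897385, 0.013711736537516117), 12.613372802734375)
side deck ((0.5851917266845703, -0.2125280648469925), (0.12198025733232498, 0.35898593068122864), 11.884199142456055)
 fin ((0.6082419157028198, -0.3241102397441864), (0.03565894439816475, 0.014075116254389286), 12.182721138000488)
 post ((0.553233802318573, -0.04758700355887413), (0.06299897283315659, 0.01753941737115383), 12.705272674560547)
 pad ((0.5603595972061157, -0.09550157189369202), (0.06753498315811157, 0.010728768073022366), 11.62565803527832)
 face ((0.597833514213562, -0.271456241607666), (0.07120758295059204, 0.012522656470537186), 11.791994094848633)
cup side ((0.43610087037086487, 0.1818765103816986), 0.03228694573044777) 0.08688487172600955
```

View pics/crop.png

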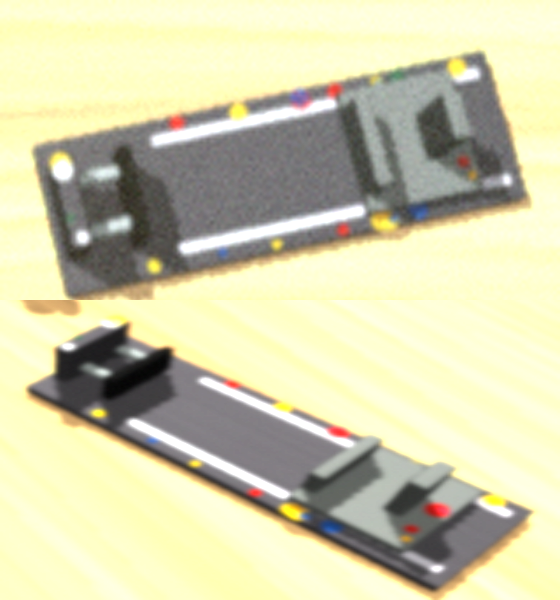

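The clamp is at (0.584, −0.211) with a yaw of about 12°. Its jaw is near 0, and the pad and jaw-face positions agree with this. The cup is at (0.435, 0.184). I'll turn the tool so its y lies along stand x, and swing over.

```bash
cat >> h.py <<'E'
SC=np.array([.584,-.2107]);A=np.radians(12.1);SX=np.array([np.cos(A),np.sin(A)]);SY=np.array([-SX[1],SX[0]])
def st(x,y): return SC+SX*x+SY*y
def go(x,y,z,yaw=12.1):
    s=r.state();R=np.array(s["eef_rot"]);p=np.array(s["position"]);d=R.T@(np.array([x,y,z])-p)*1000
    a=np.arctan2(R[1,1],R[0,1]);t=-(np.radians(yaw)-a);t=(t+np.pi)%(2*np.pi)-np.pi
    print("t",s["time_s"],"pos",p.round(4),"tilt",R[:2,0].round(3),"yaw",np.degrees(a).round(2),"w",round(s["gripper_width"]*1000,2),"F",np.round(s["wrist_force"],1),"q",np.round(s["qpos"],0))
    print("tool shift mm",d.round(1),"turn",t.round(4))
E
python3 -m creep '1 0 0 -35 -0.15; 1 0 0 -35 -0.15; 1 0 0 -35 -0.15; 1 0 0 -35 -0.15; 1 0 0 -35 -0.15; 1 0 0 -35 -0.15; 1 0 0 -35 -0.15; 1 0 0 -35 -0.15; 1 0 0 -35 -0.15; 1 0 0 -35 -0.15'
python3 -c "
from h import *
go(.435,.184,.20)"
```

```text
time_s: 1.1
position: [0.3386, -0.3575, 0.2309]
eef_rot: [[-0.0, 0.987, 0.163], [0.0, 0.163, -0.987], [-1.0, 0.0, -0.0]]
wrist_force: [-0.0, 0.7, 0.4]
gripper_width: 0.0855
t 1.1 pos [ 0.3386 -0.3575  0.2309] tilt [-0.  0.] yaw 9.36 w 85.47 F [-0.   0.7  0.4] q [ 63.  13. -25. 108.   6.  61.  44.]
tool shift mm [  31.2  183.2 -518.5] turn -0.0478
```

```bash
python3 -m creep '0.6 0 18 -45 -0.048; 0.6 0 18 -45 0; 0.6 0 18 -45 0; 0.6 0 18 -45 0; 0.6 0 18 -45 0; 0.6 0 18 -45 0; 0.6 0 18 -45 0; 0.6 0 18 -45 0; 0.6 0 18 -45 0; 0.6 0 18 -45 0'
python3 -c "
from h import *
go(.435,.184,.20)"
```

```text
time_s: 2.1
position: [0.4253, 0.1191, 0.2314]
eef_rot: [[0.001, 0.979, 0.202], [-0.001, 0.202, -0.979], [-1.0, 0.0, 0.001]]
wrist_force: [2.0, -0.2, 0.2]
gripper_width: 0.0678
t 2.1 pos [0.4253 0.1191 0.2314] tilt [ 0.001 -0.001] yaw 11.64 w 67.79 F [ 2.  -0.2  0.2] q [ 24.  11. -51. 113.  10.  60. -19.]
tool shift mm [ 31.4  22.6 -61.7] turn -0.008
```

```bash
python3 -m creep '1 0 5 -15 -0.008; 1 0 5 -15 0; 1 0 5 -15 0; 1 0 5 -15 0; 1 0 0 0 0; 1 0 0 0 0; 1 0 0 0 0; 1 0 0 0 0; 1 0 0 0 0; 1 0 0 0 0'
python3 - <<'E'
from h import *
go(.435,.184,.20)
c=r.calibration("wrist");im,D=r.capture("wrist");cv2.imwrite("pics/w1.png",im)
P=cloud(c,D);z=P[...,2]
d=np.hypot(P[...,0]-.435,P[...,1]-.184)
m=(z>.07)&(z<.095)&(d<.045)&(D>0);q=P[m]
print(m.sum(),cv2.minEnclosingCircle(q[:,:2].astype(np.float32)) if m.any() else 0, q[:,2].max() if m.any() else 0)
u,v=np.nonzero(m.T);print(u.min(),u.max(),v.min(),v.max())
E
```

```text
time_s: 3.1
position: [0.4325, 0.1799, 0.2313]
eef_rot: [[0.0, 0.978, 0.21], [-0.0, 0.21, -0.978], [-1.0, 0.0, 0.0]]
wrist_force: [0.2, -0.3, -0.5]
gripper_width: 0.0853
t 3.1 pos [0.4325 0.1799 0.2313] tilt [ 0. -0.] yaw 12.11 w 85.32 F [ 0.2 -0.3 -0.5] q [ 16.  15. -51. 110.  13.  62. -29.]
tool shift mm [31.3  3.3 -3.5] turn 0.0002
946 ((0.4342918395996094, 0.1841304749250412), 0.031162511557340622) 0.08691166851260579
288 353 142 207
```

View pics/w1.png

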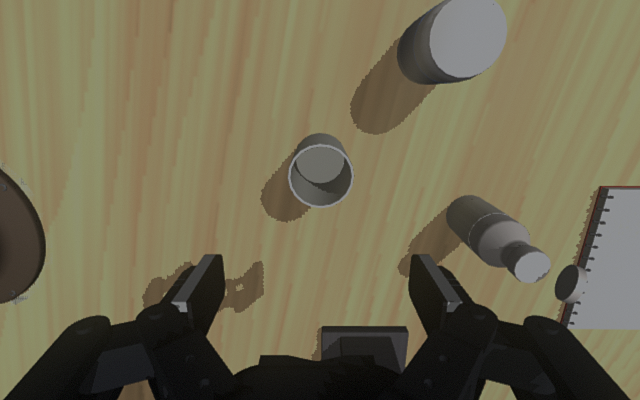

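The wrist view shows the cup rim at (321,176), midway between the fingers, with a fitted radius of 31 mm at (0.434, 0.184). All three views agree. Descending.

```bash
python3 -m creep '1 20 0.9 -4 0; 1 25 0.9 0 0; 1 25 0 0 0; 1 25 0 0 0; 1 25 0 0 0; 1 25 0 0 0; 1 25 0 0 0; 1 15 0 0 0; 1 6 0 0 0; 1 0 0 0 0'
python3 -m creep '0.5 0 0 0 0; 0.5 0 0 0 0; 0.5 0 0 0 0; 0.5 0 0 0 0; 0.5 0 0 0 0; 0.47 0 0 0 0; 0.47 0 0 0 0; 0.46 0 0 0 0; 0.45 0 0 0 0; 0.45 0 0 0 0'
python3 -c "
from h import *
go(.4343,.1841,.04)"
```

```text
time_s: 4.15
position: [0.4332, 0.1847, 0.04]
eef_rot: [[-0.001, 0.978, 0.211], [-0.0, 0.211, -0.978], [-1.0, -0.001, -0.0]]
wrist_force: [0.1, -0.4, 0.0]
gripper_width: 0.0853
time_s: 5.15
position: [0.4333, 0.1846, 0.0402]
eef_rot: [[-0.0, 0.978, 0.21], [-0.0, 0.21, -0.978], [-1.0, -0.0, 0.0]]
wrist_force: [1.4, 0.5, -0.3]
gripper_width: 0.062
t 5.15 pos [0.4333 0.1846 0.0402] tilt [-0. -0.] yaw 12.15 w 62.01 F [ 1.4  0.5 -0.3] q [  4.  31. -41. 120.  31.  40. -46.]
tool shift mm [0.2 0.9 0.7] turn 0.0008
```

```bash
python3 -m creep '0.44 0 0 0 0; 0.44 0 0 0 0; 0.44 0 0 0 0; 0.43 0 0 0 0; 0.43 0 0 0 0; 0.43 0 0 0 0; 0.43 -3 0 0 0; 0.43 -3 0 0 0; 0.43 -4 0 0 0; 0.43 0 0 0 0'
python3 - <<'E'
from h import *
go(.4343,.1841,.06)
im,D=r.capture("side");cv2.imwrite("pics/s2.png",cv2.resize(im[110:230,190:350],(640,480)))
E
```

```text
time_s: 6.15
position: [0.4336, 0.1847, 0.0509]
eef_rot: [[0.001, 0.978, 0.21], [0.0, 0.21, -0.978], [-1.0, 0.001, -0.0]]
wrist_force: [0.2, 0.4, -0.2]
gripper_width: 0.0611
t 6.15 pos [0.4336 0.1847 0.0509] tilt [0.001 0.   ] yaw 12.15 w 61.06 F [ 0.2  0.4 -0.2] q [  5.  30. -42. 120.  30.  41. -45.]
tool shift mm [-9.1  0.5  0.8] turn 0.0008
```

View pics/s2.png

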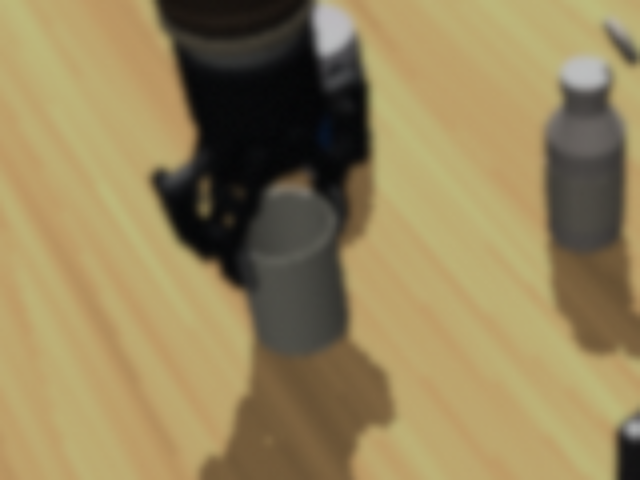

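The picture doesn't show clearly whether the cup (rim at about (290,215) in the crop) came up, so I check the rim height by depth.

```bash
python3 - <<'E'
from h import *
c=r.calibration("side");im,D=r.capture("side");P=cloud(c,D);P0=cloud(c,np.load("side0.npy"))
for p in(P0,P):
    q=p[150:200,255:275];m=(np.hypot(q[...,0]-.434,q[...,1]-.184)<.036)&(q[...,2]>.004)
    z=q[m][:,2];print(np.percentile(z,[0,2,50,98]))
w=r.calibration("wrist");im,D=r.capture("wrist");P=cloud(w,D)
q=P[(np.hypot(P[...,0]-.434,P[...,1]-.184)<.034)&(P[...,2]>.07)&(P[...,2]<.12)];print("wrist rim",len(q),np.percentile(q[:,2],[50,90,98]) if len(q) else 0)
E
```

```text
[0.00459929 0.00805644 0.05452082 0.08441641]
[0.00406498 0.00702892 0.0596358  0.14112456]
wrist rim 9793 [0.08222517 0.09264879 0.11788033]
```

Apparently it wasn't lifted: the fingers slid up without gripping. I'll go back down and squeeze a touch more.

```bash
python3 -m creep '0.45 3 0 0 0; 0.45 3 0 0 0; 0.45 4 0 0 0; 0.42 0 0 0 0; 0.42 0 0 0 0; 0.42 0 0 0 0; 0.41 0 0 0 0; 0.41 0 0 0 0; 0.41 0 0 0 0; 0.41 0 0 0 0'
python3 -m creep '0.40 0 0 0 0; 0.40 0 0 0 0; 0.40 0 0 0 0; 0.40 0 0 0 0; 0.40 0 0 0 0; 0.40 -2 0 0 0; 0.40 -4 0 0 0; 0.40 -5 0 0 0; 0.40 -5 0 0 0; 0.40 -4 0 0 0'
python3 - <<'E'
from h import *
go(.4343,.1841,.06)
c=r.calibration("side");im,D=r.capture("side");P=cloud(c,D)
q=P[150:205,250:280];m=(np.hypot(q[...,0]-.434,q[...,1]-.184)<.033)
print(np.percentile(q[m][:,2],[0,2,10]))
np.save("x.npy",D)
w=r.calibration("wrist");im,D=r.capture("wrist");cv2.imwrite("pics/w2.png",im)
E
```

```text
time_s: 7.3
position: [0.4334, 0.1846, 0.0403]
eef_rot: [[0.0, 0.978, 0.21], [-0.0, 0.21, -0.978], [-1.0, 0.0, 0.0]]
wrist_force: [0.4, -0.7, -1.1]
gripper_width: 0.0606
time_s: 8.3
position: [0.4335, 0.1847, 0.0609]
eef_rot: [[0.0, 0.978, 0.21], [0.0, 0.21, -0.978], [-1.0, 0.0, -0.0]]
wrist_force: [-0.0, -0.4, -1.3]
gripper_width: 0.0601
t 8.3 pos [0.4335 0.1847 0.0609] tilt [0. 0.] yaw 12.14 w 60.13 F [-0.  -0.4 -1.3] q [  5.  29. -43. 120.  29.  42. -44.]
tool shift mm [0.9 0.7 0.7] turn 0.0007
[-0.00401985 -0.00252834 -0.00051573]
```

View pics/w2.png

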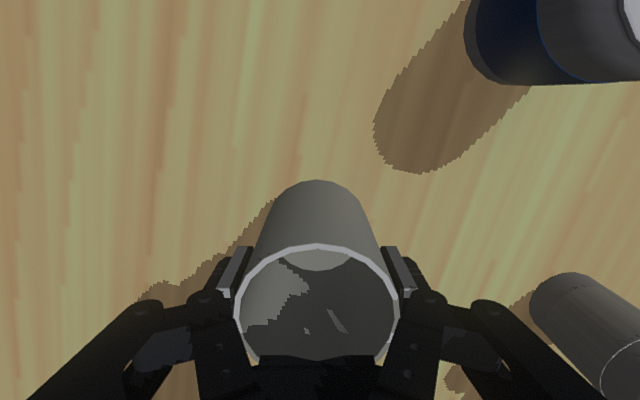

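The wrist view shows the rim at x 235–399, centred between the pads. I measure the rim's height to see whether it's in hand.

```bash
python3 -m creep '0.40 -5 0 0 0; 0.40 -10 0 0 0; 0.40 -10 0 0 0; 0.40 -10 0 0 0; 0.40 -5 0 0 0; 0.40 0 0 0 0; 0.40 0 0 0 0; 0.40 0 0 0 0; 0.40 0 0 0 0; 0.40 0 0 0 0'
python3 - <<'E'
from h import *
go(.4343,.1841,.10)
w=r.calibration("wrist");im,D=r.capture("wrist");cv2.imwrite("pics/w3.png",im);P=cloud(w,D)
print("col316",[(v,P[v,316].round(3)) for v in range(170,360,12)])
E
```

```text
time_s: 9.4
position: [0.4332, 0.1846, 0.1]
eef_rot: [[-0.001, 0.978, 0.211], [-0.0, 0.211, -0.978], [-1.0, -0.001, -0.0]]
wrist_force: [0.0, -0.3, -0.3]
gripper_width: 0.06
t 9.4 pos [0.4332 0.1846 0.1   ] tilt [-0.001 -0.   ] yaw 12.16 w 60.0 F [ 0.  -0.3 -0.3] q [  8.  25. -46. 118.  25.  47. -40.]
tool shift mm [0.  1.  0.7] turn 0.001
col316 [(170, array([ 0.427,  0.205, -0.001])), (182, array([0.425, 0.214, 0.066])), (194, array([0.425, 0.214, 0.09 ])), (206, array([0.415, 0.261, 0.242])), (218, array([0.425, 0.214, 0.122])), (230, array([0.425, 0.214, 0.134])), (242, array([0.425, 0.214, 0.144])), (254, array([0.435, 0.168, 0.064])), (266, array([0.437, 0.159, 0.063])), (278, array([0.438, 0.156, 0.072])), (290, array([0.438, 0.156, 0.084])), (302, array([0.438, 0.156, 0.096])), (314, array([0.438, 0.155, 0.105])), (326, array([0.438, 0.156, 0.114])), (338, array([0.438, 0.156, 0.122])), (350, array([0.438, 0.155, 0.128]))]
```

The cup is held: its rim is at z 0.146 and its inner floor at 0.064, so the underside is 40 mm below the TCP. Now on to the clamp.

```bash
python3 -m creep '0.40 -5 0 0 0; 0.40 -10 0 0 0; 0.40 -10 0 0 0; 0.40 -10 3 10 0; 0.40 -5 6 20 0; 0.40 0 6 30 0; 0.40 0 6 30 0; 0.40 0 6 30 0; 0.40 0 6 30 0; 0.40 0 6 30 0'
python3 -c "
from h import *
t=st(0,.075);print(t);go(*t,.10)"
```

```text
time_s: 10.45
position: [0.5101, 0.0156, 0.1414]
eef_rot: [[0.001, 0.978, 0.21], [-0.0, 0.21, -0.978], [-1.0, 0.001, 0.0]]
wrist_force: [0.3, 0.5, -0.3]
gripper_width: 0.0598
[ 0.56827861 -0.13736626]
t 10.45 pos [0.5101 0.0156 0.1414] tilt [ 0.001 -0.   ] yaw 12.14 w 59.77 F [ 0.3  0.5 -0.3] q [ 28.  25. -45. 111.  22.  53. -15.]
tool shift mm [ 41.5  24.7 161.7] turn 0.0007
```

```bash
python3 -m creep '0.40 0 5 28 0; 0.40 0 5 28 0; 0.40 0 5 28 0; 0.40 0 5 28 0; 0.40 0 3 22 0; 0.40 0 2 14 0; 0.40 0 0 6 0; 0.40 0 0 0 0; 0.40 0 0 0 0; 0.40 0 0 0 0'
python3 - <<'E'
from h import *
t=st(0,.075);go(*t,.10)
w=r.calibration("wrist");im,D=r.capture("wrist");P=cloud(w,D)
im,D=r.capture("top");c=r.calibration("top")
cv2.imwrite("pics/p1.png",cv2.resize(im[130:250,300:500],(800,480)))
E
```

```text
time_s: 11.45
position: [0.566, -0.127, 0.1405]
eef_rot: [[0.0, 0.977, 0.212], [0.0, 0.212, -0.977], [-1.0, 0.0, -0.0]]
wrist_force: [0.3, -0.0, -0.4]
gripper_width: 0.0601
t 11.45 pos [ 0.566  -0.127   0.1405] tilt [0. 0.] yaw 12.25 w 60.12 F [ 0.3 -0.  -0.4] q [ 38.  31. -41. 101.  24.  57.  -0.]
tool shift mm [40.5 -0.  10.6] turn 0.0027
```

View pics/p1.png

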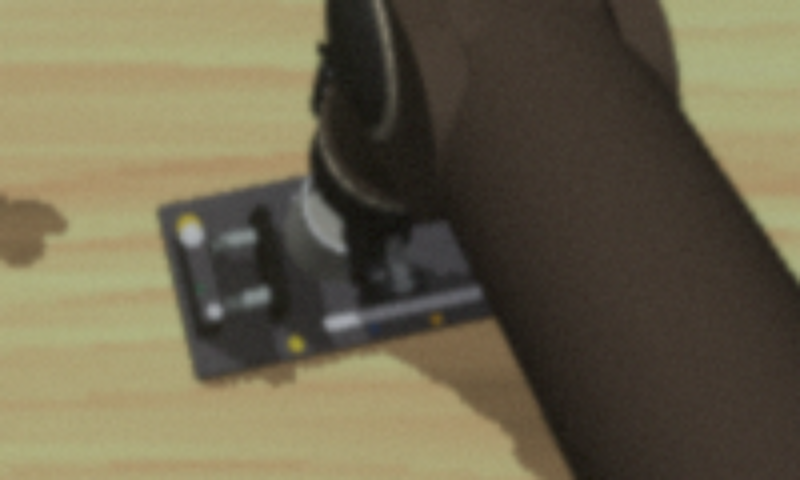

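The cup is over the deck, seen at (325,215), clear of the pad at (262,250) and in line with it. Lowering.

```bash
python3 -m creep '0.40 0 0 6 0; 0.40 10 0 4 0; 0.40 15 0 0 0; 0.40 15 0 0 0; 0.40 15 0 0 0; 0.40 12 0 0 0; 0.40 8 0 0 0; 0.40 4 0 0 0; 0.40 3 0 0 0; 0.40 0 0 0 0'
python3 - <<'E'
from h import *
t=st(0,.075);go(*t,.055)
w=r.calibration("wrist");im,D=r.capture("wrist");cv2.imwrite("pics/w4.png",im);P=cloud(w,D)
Q=P[...,:2]-SC;sx=Q@SX;sy=Q@SY;z=P[...,2]
m=(abs(sx)<.03)&(z>.035)&(z<.06)&(sy>.108)&(sy<.125);print("pad face sy",m.sum(),np.percentile(sy[m],[2,20,50]) if m.any() else 0)
m=(abs(sx)<.04)&(z>.068)&(z<.11)&(sy>.03)&(sy<.107);print("rim",m.sum(),sx[m].min(),sx[m].max(),sy[m].max(),z[m].max())
m=(abs(sx)<.05)&(z>.06)&(z<.07)&(sy>.108)&(sy<.13);print("pad top sx",sx[m].min(),sx[m].max())
m=(abs(sx)<.05)&(z>.008)&(z<.022)&(sy>.11);print("deck z",np.median(z[m]))
E
```

```text
time_s: 12.55
position: [0.5684, -0.1382, 0.0583]
eef_rot: [[0.0, 0.978, 0.21], [-0.0, 0.21, -0.978], [-1.0, 0.0, 0.0]]
wrist_force: [-0.4, 0.9, 0.0]
gripper_width: 0.0601
t 12.55 pos [ 0.5684 -0.1382  0.0583] tilt [ 0. -0.] yaw 12.15 w 60.12 F [-0.4  0.9  0. ] q [ 36.  37. -38. 104.  29.  49.  -3.]
tool shift mm [ 3.3  0.  -0.8] turn 0.0009
pad face sy 782 [0.12459488 0.12475762 0.12486747]
rim 16621 -0.03998711876981822 0.03999557905239175 0.10503876509493623 0.10999483253194793
pad top sx -0.03599116062897085 0.033948659439906576
deck z 0.014552677485299943
```

View pics/w4.png

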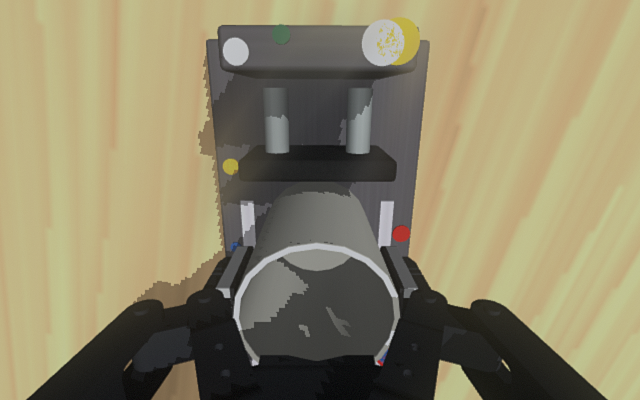

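The cup is centred on the pad (both at column 317) with a gap in front of it. Setting it down in small steps.

```bash
python3 -m creep '0.40 1 0 0 0; 0.40 0.5 0 0 0; 0.40 0.5 0 0 0; 0.40 0.5 0 0 0; 0.40 0.3 0 0 0; 0.40 0.3 0 0 0; 0.40 0 0 0 0; 0.40 0 0 0 0; 0.40 0 0 0 0; 0.40 0 0 0 0'
```

```text
time_s: 13.6
position: [0.5683, -0.1383, 0.0554]
eef_rot: [[0.0, 0.978, 0.21], [-0.0, 0.21, -0.978], [-1.0, -0.0, 0.0]]
wrist_force: [-2.8, -0.4, 5.1]
gripper_width: 0.0601
```

Contact at 5 N, so the cup is on the deck. Opening.

```bash
python3 -m creep '0.44 0 0 0 0; 0.48 0 0 0 0; 0.55 0 0 0 0; 0.7 0 0 0 0; 1 0 0 0 0; 1 0 0 0 0; 1 0 0 0 0; 1 0 0 0 0; 1 -3 0 0 0; 1 -10 0 0 0'
python3 -m creep '1 -15 0 0 0; 1 -25 0 0 0; 1 -30 0 0 0; 1 -30 0 0 0; 1 -20 0 0 0; 1 0 0 0 0; 1 0 0 0 0; 1 0 0 0 0; 1 0 0 0 0; 1 0 0 0 0'
python3 - <<'E'
from h import *
w=r.calibration("wrist");im,D=r.capture("wrist");cv2.imwrite("pics/w5.png",im);P=cloud(w,D)
Q=P[...,:2]-SC;sx=Q@SX;sy=Q@SY;z=P[...,2]
m=(abs(sx)<.045)&(z>.092)&(z<.11)&(sy>.03)&(sy<.12)&(D>.1)
q=np.c_[sx[m],sy[m]].astype(np.float32);print("rim stand xy",cv2.minEnclosingCircle(q),np.median(z[m]))
m=(abs(sx)<.03)&(z>.025)&(z<.068)&(sy>.108)&(sy<.13);print("pad",np.percentile(sy[m],[1,10,50,99]))
go(*st(0,-.115),.18,-77.9)
E
```

```text
time_s: 14.6
position: [0.5676, -0.1382, 0.0679]
eef_rot: [[-0.002, 0.978, 0.211], [0.0, 0.211, -0.978], [-1.0, -0.002, -0.001]]
wrist_force: [0.0, -0.1, -0.3]
gripper_width: 0.0855
time_s: 15.6
position: [0.5679, -0.1382, 0.1874]
eef_rot: [[-0.001, 0.978, 0.211], [0.0, 0.211, -0.978], [-1.0, -0.001, -0.001]]
wrist_force: [-0.4, 0.6, 0.0]
gripper_width: 0.0855
rim stand xy ((-0.001665560295805335, 0.07336898893117905), 0.031247777864336967) 0.09890893194396347
pad [0.11550483 0.11653386 0.12221606 0.12958824]
t 15.65 pos [ 0.568  -0.1382  0.1875] tilt [-0.001  0.   ] yaw 12.15 w 85.5 F [-0.4 -0.1 -0.4] q [ 40.  28. -43.  98.  21.  62.   3.]
tool shift mm [  7.4   0.3 189.3] turn 1.5718
```

The cup stands at stand (−2, +73) mm with its rim at 0.099. Moving over the fin.

```bash
python3 -m creep '0.2 0 0 15 0; 0.2 0 0 25 0; 0.2 0 0 25 0; 0.2 0 0 25 0; 0.2 0 0 25 0; 0.2 0 0 25 0; 0.2 0 0 20 0; 0.2 0 0 15 0; 0.2 0 0 10 0; 0.2 0 0 4 0'
python3 -m creep '0.2 0 0 0 0.145; 0.2 0 0 0 0.145; 0.2 0 0 0 0.145; 0.2 0 0 0 0.145; 0.2 0 0 0 0.145; 0.2 0 0 0 0.145; 0.2 0 0 0 0.145; 0.2 0 0 0 0.145; 0.2 0 0 0 0.145; 0.2 0 0 0 0.145'
python3 -m creep '0.2 0 0 0 0.122; 0.2 0 0 0 0; 0.2 0 0 0 0; 0.2 0 0 0 0; 0.2 0 0 0 0; 0.2 0 0 0 0; 0.2 0 0 0 0; 0.2 0 0 0 0; 0.2 0 0 0 0; 0.2 0 0 0 0'
python3 - <<'E'
from h import *
w=r.calibration("wrist");im,D=r.capture("wrist");cv2.imwrite("pics/w6.png",im);P=cloud(w,D)
Q=P[...,:2]-SC;sx=Q@SX;sy=Q@SY;z=P[...,2]
m=(abs(sx)<.03)&(abs(sy+.115)<.03)&(z>.087)&(z<.103)
q=np.c_[sx[m],sy[m]].astype(np.float32);print("fin",cv2.minAreaRect(q),np.median(z[m]))
m=(abs(sx)<.04)&(sy>-.08)&(sy<-.03)&(z>.058)&(z<.07)
q=np.c_[sx[m],sy[m]].astype(np.float32);print("plate",len(q),cv2.minAreaRect(q) if len(q) else 0)
go(*st(0,-.115),.07,-77.9)
E
```

```text
time_s: 16.65
position: [0.6079, -0.3242, 0.1878]
eef_rot: [[-0.0, 0.978, 0.209], [0.0, 0.209, -0.978], [-1.0, -0.0, -0.0]]
wrist_force: [0.2, 0.4, 0.2]
gripper_width: 0.0511
time_s: 17.65
position: [0.6083, -0.3217, 0.1884]
eef_rot: [[0.0, 0.323, -0.947], [0.001, -0.947, -0.323], [-1.0, -0.0, -0.0]]
wrist_force: [-0.4, 0.1, 0.2]
gripper_width: 0.0513
time_s: 18.65
position: [0.6081, -0.323, 0.1882]
eef_rot: [[-0.0, 0.209, -0.978], [0.0, -0.978, -0.209], [-1.0, -0.0, 0.0]]
wrist_force: [-0.4, 0.6, -0.0]
gripper_width: 0.0512
fin ((-0.0011427383869886398, -0.11475364863872528), (0.013568113557994366, 0.03516511619091034), 89.67676544189453) 0.0943450162902021
plate 1126 ((-0.0011522024869918823, -0.06074647605419159), (0.012255102396011353, 0.06908734887838364), 89.82720947265625)
t 18.7 pos [ 0.608  -0.323   0.1882] tilt [-0. -0.] yaw -77.92 w 51.12 F [ 0.1 -0.4 -0.2] q [ 36.  33. -19.  83.  11.  65. -62.]
tool shift mm [ 1.182e+02  1.000e-01 -0.000e+00] turn -0.0003
```

View pics/w6.png

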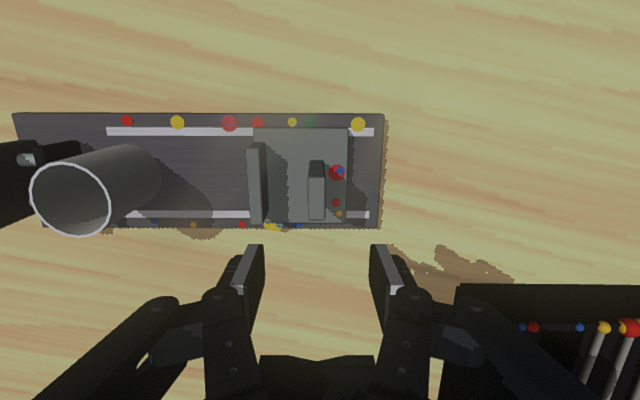

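The fin is at stand (−1, −115) mm, centred between the fingers (column 317), so the jaw is at about 0. Going down and pinching.

```bash
python3 -m creep '0.2 15 0 0 0; 0.2 20 0 0 0; 0.2 20 0 0 0; 0.2 20 0 0 0; 0.2 20 0 0 0; 0.2 15 0 0 0; 0.2 10 0 0 0; 0.2 6 0 0 0; 0.2 0 0 0 0; 0.2 0 0 0 0'
python3 -m creep '0 0 0 0 0; -0.2 0 0 0 0; -0.4 0 0 0 0; -0.6 0 0 0 0; -0.7 0 0 0 0; -0.8 0 0 0 0; -0.8 0 0 0 0; -0.8 0 0 0 0; -0.8 0 0 0 0; -0.8 0 0 0 0'
python3 -c "
from h import *
go(*st(0,.00125),.062,-77.9)"
```

```text
time_s: 19.7
position: [0.6085, -0.3232, 0.0628]
eef_rot: [[0.001, 0.209, -0.978], [-0.0, -0.978, -0.209], [-1.0, 0.001, -0.001]]
wrist_force: [1.0, 0.5, 0.2]
gripper_width: 0.0512
time_s: 20.7
position: [0.6081, -0.323, 0.0625]
eef_rot: [[0.0, 0.209, -0.978], [-0.0, -0.978, -0.209], [-1.0, 0.0, -0.0]]
wrist_force: [-1.6, 1.5, 5.2]
gripper_width: 0.0132
t 20.7 pos [ 0.6081 -0.323   0.0625] tilt [ 0. -0.] yaw -77.92 w 13.19 F [-1.6  1.5  5.2] q [ 35.  40. -17.  89.  14.  53. -65.]
tool shift mm [ 5.000e-01 -1.161e+02  1.000e-01] turn -0.0004
```

Gripped at 13 mm. Sliding the jaw to just short of the cup.

```bash
python3 -m creep '-0.8 0 -3 0 0; -0.8 0 -8 0 0; -0.8 0 -12 0 0; -0.8 0 -14 0 0; -0.8 0 -14 0 0; -0.8 0 -14 0 0; -0.8 0 -12 0 0; -0.8 0 -7 0 0; -0.8 0 -3 0 0; -0.8 0 0 0 0'
python3 -c "
from h import *
go(*st(0,.00125),.062,-77.9)"
```

```text
time_s: 21.7
position: [0.5906, -0.2399, 0.0626]
eef_rot: [[0.002, 0.208, -0.978], [-0.003, -0.978, -0.208], [-1.0, 0.003, -0.002]]
wrist_force: [2.1, -5.1, 2.0]
gripper_width: 0.013
t 21.7 pos [ 0.5906 -0.2399  0.0626] tilt [ 0.002 -0.003] yaw -77.98 w 12.99 F [ 2.1 -5.1  2. ] q [ 30.  36. -18.  97.  14.  49. -72.]
tool shift mm [  0.5 -31.2   0.4] turn -0.0013
```

```bash
python3 -m creep '-0.8 0 -2 0 0; -0.8 0 -2 0 0; -0.8 0 -2 0 0; -0.8 0 -2 0 0; -0.8 0 -2 0 0; -0.8 0 -2 0 0; -0.8 0 -2 0 0; -0.8 0 -2 0 0; -0.8 0 -2 0 0; -0.8 0 -2 0 0'
python3 -m creep '-0.8 0 -2 0 0; -0.8 0 -2 0 0; -0.8 0 -2 0 0; -0.8 0 -2 0 0; -0.8 0 -1 0 0; -0.8 0 -1 0 0; -0.8 0 -1 0 0; -0.8 0 0 0 0; -0.8 0 0 0 0; -0.8 0 0 0 0'
cat > chk.py <<'E'
from h import *
go(*st(0,.00125),.062,-77.9)
for n in("side","top","wrist"):
    c=r.calibration(n);im,D=r.capture(n);P=cloud(c,D);cv2.imwrite(f"pics/chk_{n}_{r.state()['time_s']:.2f}.png",im)
    Q=P[...,:2]-SC;sx=Q@SX;sy=Q@SY;z=P[...,2]
    f=lambda a:(a.sum(),sy[a].min().round(4),np.median(sy[a]).round(4),sy[a].max().round(4)) if a.any() else None
    b=abs(sx)<.03
    print(n,"pad top",f(b&(z>.06)&(z<.068)&(sy>.1)&(sy<.145)),"plate top",f((abs(sx)<.033)&(z>.061)&(z<.068)&(sy<.07)&(sy>.02)),"fin",f((abs(sx)<.02)&(z>.09)&(z<.1)&(sy<.03)&(sy>-.03)))
    m=(abs(sx)<.045)&(z>.092)&(z<.106)&(sy>.04)&(sy<.13)
    if m.sum()>20:print("  rim",cv2.minEnclosingCircle(np.c_[sx[m],sy[m]].astype(np.float32)),np.percentile(z[m],[5,50,95]))
E
python3 chk.py; ls pics
```

```text
time_s: 22.7
position: [0.5868, -0.2216, 0.0626]
eef_rot: [[0.003, 0.207, -0.978], [-0.004, -0.978, -0.207], [-1.0, 0.004, -0.002]]
wrist_force: [3.3, -7.8, 0.3]
gripper_width: 0.0131
time_s: 23.7
position: [0.5847, -0.2118, 0.0626]
eef_rot: [[0.004, 0.207, -0.978], [-0.005, -0.978, -0.207], [-1.0, 0.005, -0.003]]
wrist_force: [5.1, -9.8, -0.3]
gripper_width: 0.0132
t 23.7 pos [ 0.5847 -0.2118  0.0626] tilt [ 0.004 -0.005] yaw -78.06 w 13.23 F [ 5.1 -9.8 -0.3] q [ 28.  35. -18. 100.  14.  47. -75.]
tool shift mm [ 0.6 -2.5  0.5] turn -0.0029
side pad top (np.int64(94), np.float64(0.1002), np.float64(0.121), np.float64(0.1305)) plate top (np.int64(161), np.float64(0.0449), np.float64(0.0521), np.float64(0.0695)) fin (np.int64(132), np.float64(-0.0231), np.float64(-0.0006), np.float64(0.0157))
  rim ((0.0006077472935430706, 0.08840764313936234), 0.031404945999383926) [0.09247865 0.09754077 0.10027267]
top pad top (np.int64(104), np.float64(0.1073), np.float64(0.1287), np.float64(0.1348)) plate top (np.int64(92), np.float64(0.0484), np.float64(0.0538), np.float64(0.0665)) fin (np.int64(21), np.float64(-0.0056), np.float64(0.003), np.float64(0.0207))
  rim ((-0.0014076182851567864, 0.09190155565738678), 0.03180745616555214) [0.09383785 0.09960818 0.10280336]
wrist pad top (np.int64(1914), np.float64(0.1), np.float64(0.1185), np.float64(0.1322)) plate top (np.int64(3012), np.float64(0.0465), np.float64(0.0535), np.float64(0.07)) fin (np.int64(3702), np.float64(-0.021), np.float64(-0.0009), np.float64(0.0193))
  rim ((-0.0013370178639888763, 0.09083008766174316), 0.03222806006669998) [0.09255848 0.09728696 0.09985646]
chk_side_23.75.png
chk_top_23.80.png
chk_wrist_23.85.png
crop.png
p1.png
s2.png
side0.png
top0.png
w1.png
w2.png
w3.png
w4.png
w5.png
w6.png
```

Several readings agree on a push of about 6 mm: the TCP travel, the cup shift, and 11 N against 7 N sliding friction. Releasing, since the arm's own slack may add a mm or so.

```bash
python3 -m creep '-0.6 0 0 0 0; -0.5 0 0 0 0; -0.3 0 0 0 0; -0.1 0 0 0 0; 0.1 0 0 0 0; 0.1 0 0 0 0; 0.1 0 0 0 0; 0.1 0 0 0 0; 0.1 -5 0 0 0; 0.1 -10 0 0 0'
python3 -m creep '0.1 -20 0 0 0; 0.1 -25 0 0 0; 0.1 -25 0 0 0; 0.1 -25 0 0 0; 0.1 -25 0 0 0; 0.1 -15 0 0 0; 0.1 0 0 20 0; 0.1 0 0 20 0; 0.1 0 0 10 0; 0.1 0 0 0 0'
python3 chk.py
python3 - <<'E'
import cv2,glob,numpy as np
f=sorted(glob.glob("pics/chk_*"));s=[x for x in f if "side" in x][-1];w=[x for x in f if "wrist" in x][-1]
a=cv2.resize(cv2.imread(s)[190:365,260:520],(446,300));b=cv2.resize(cv2.imread(w),(446,279))
cv2.imwrite("pics/fin.png",cv2.convertScaleAbs(np.vstack([a,b]),alpha=1.6))
E
```

```text
time_s: 24.85
position: [0.5829, -0.2075, 0.0771]
eef_rot: [[-0.001, 0.209, -0.978], [0.0, -0.978, -0.209], [-1.0, -0.001, 0.001]]
wrist_force: [0.3, -0.6, 0.0]
gripper_width: 0.0468
time_s: 25.85
position: [0.5335, -0.2188, 0.2125]
eef_rot: [[-0.0, 0.208, -0.978], [-0.001, -0.978, -0.208], [-1.0, 0.001, 0.0]]
wrist_force: [0.1, -0.7, 0.3]
gripper_width: 0.0471
t 25.85 pos [ 0.5335 -0.2188  0.2125] tilt [-0.    -0.001] yaw -78.0 w 47.08 F [ 0.1 -0.7  0.3] q [ 33.  21. -21.  99.   8.  62. -68.]
tool shift mm [150.5   1.3 -51.2] turn -0.0018
side pad top (np.int64(90), np.float64(0.1001), np.float64(0.1214), np.float64(0.1298)) plate top (np.int64(189), np.float64(0.0446), np.float64(0.0515), np.float64(0.0696)) fin (np.int64(124), np.float64(-0.01), np.float64(-0.0036), np.float64(0.0031))
  rim ((0.000642449944280088, 0.08743774890899658), 0.03174857795238495) [0.09296325 0.09774789 0.10028381]
top pad top (np.int64(106), np.float64(0.1048), np.float64(0.1286), np.float64(0.1346)) plate top (np.int64(88), np.float64(0.0492), np.float64(0.0541), np.float64(0.068)) fin (np.int64(30), np.float64(-0.0057), np.float64(-0.0001), np.float64(0.0084))
  rim ((-2.0992665668018162e-05, 0.09242377430200577), 0.031630564481019974) [0.09357416 0.09984473 0.1033259 ]
wrist pad top (np.int64(387), np.float64(0.1001), np.float64(0.1184), np.float64(0.1322)) plate top (np.int64(1107), np.float64(0.0466), np.float64(0.0529), np.float64(0.0697)) fin (np.int64(759), np.float64(-0.0079), np.float64(-0.0012), np.float64(0.0053))
  rim ((-0.0012162316124886274, 0.09036453068256378), 0.03114684484899044) [0.09290248 0.09877771 0.10028827]
```

View pics/fin.png

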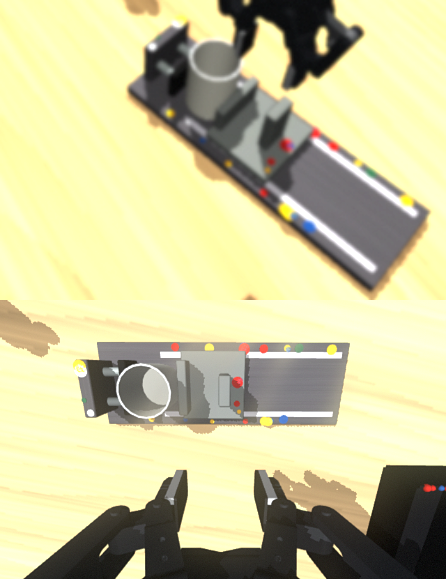

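The cup is upright between jaw and pad: rim at about (144,390) in the wrist panel, plate at 183 and pad at 115. The gripper is clear. The push reads about 5.5–6.5 mm. Handing in.

```bash
python3 - <<'E'
from h import *
c=r.calibration("top");im,D=r.capture("top");P=cloud(c,D);P0=cloud(c,np.load("top0.npy"))
for p in(P0,P):
  for x,y,z0 in((.52,.322,.08),(.632,.155,.1)):
    m=(np.hypot(p[...,0]-x,p[...,1]-y)<.05)&(p[...,2]>z0);print(np.median(p[m],0).round(4))
print(r.hand_in(),r.state()["time_s"])
E
```

```text
[0.5189 0.3198 0.1003]
[0.6277 0.155  0.1306]
[0.5188 0.3201 0.1004]
[0.6279 0.1548 0.1302]
the job is handed in; nothing more can be done
the job is handed in; nothing more can be done
```

The cup stands upright in the clamp, held against the pad. I handed the job in at about 26 s of the 56 s allowed.

- **Cup:** I set it on the deck with about 5 N of contact and let go. I then pinched the jaw fin, slid the jaw about 113.5 mm, released it and backed the gripper clear.
- **Pad push:** After release the wrist view gave 5.5 to 6.5 mm, inside the 3 to 13 mm window. The cup's position as seen by the side and top cameras disagrees by about 5 mm (roughly 3.5 and 8.5 mm of push), but both values are still inside it.
- **Upright and undisturbed:** The rim reads about 0.099 m high (0.100 expected) and round, with no sign of tilt. The paint bottle and can are within 0.5 mm of where they started.
- **What went wrong or wasn't measured:** My first lift was too loose and the fingers slid up the cup, so I re-gripped slightly tighter. The grip force on the cup can't be read. I kept it low by commanding an opening only about 2.5 mm under the cup's diameter.

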